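# Turn a painted panel over against a sloping backstop

## Task

Turn the small painted wooden panel over on its plywood work board without ever picking it up: push it by its near edge against the sloping backstop until it has tipped up and leans fully back on it, its lower edge at the slope's foot, then push its upper edge back over from behind so that it falls towards you and lies flat on the board, painted face down. One edge of the panel stays down at the board all the time; leave the jar, tin, wooden block, brush, cup and plate where they stand.

Things in the scene. Friction and masses are not known exactly. Their poses are not given: they have to be found in the camera images.
- board: Plywood work board fixed to the table, 300 mm (its x) by 200 mm (its y), 10 mm thick; origin at the centre of its underside, z up. Its x points from its open front end, nearer the robot, to the backstop across its full width: a pale, smooth wooden wall, 8 mm thick, whose front face is coved: it rises at 35 degrees to 12 mm above the board, then 50 degrees to 32 mm, then 67 degrees to its top.
- foot (a point): Middle of the line where the backstop's front face meets the board's upper surface: board x = +60 mm, 10 mm above the table; axes as the board's.
- stop_top (a point): Middle of the front upper edge of the backstop, 76 mm above the table (66 mm above the board) and 48 mm farther along the board's x than the foot.
- panel: Loose flat wooden panel, 120 mm (its x) by 100 mm (its y) by 10 mm thick, about 85 g; origin at the centre of its bare wooden underside; z points out of the painted face (white with blue and yellow shapes), up at the start. It starts flat in front of the slope, turned up to 0.25 rad. With its lower edge at the foot it leans on the backstop's top edge at about 54 degrees and stays so when let go.
- panel_mid (a point): Centre of the panel's volume; axes as the panel's.
- near_edge (a point): Middle of the panel's -x end face (5 mm from either big face), the end nearer the robot at the start. Pushed squarely here, close to the board, the panel climbs the slope and tips up.
- far_edge (a point): Middle of the panel's +x end face, the end nearer the backstop at the start. With the panel leaning fully back this end stands about 31 mm higher than the backstop's top edge.
- jar: Bystander: glass jar with white lid, 52 mm across, 75 mm high, standing beside the board; origin under its centre.
- tin: Bystander: paint tin, 48 mm across, 60 mm high, standing beside the board; origin under its centre.
- sanding_block: Bystander: wooden block 30 x 55 x 25 mm lying on the board behind the backstop; origin under its centre.
- brush: Bystander: wide flat paint brush, 170 mm long, wooden handle, lying on the table to the side; origin under its middle.
- mug: Bystander: white cup without handle, 72 mm across, 85 mm high; origin under its centre.
- palette: Bystander: white round plate 150 mm across, 18 mm high; origin under its centre.
Not all that is in view belongs to the job. Leave any purple or turquoise look-alike of the panel alone.

How it is judged:
On the way:
1. the panel is tipped up and leans back on the backstop, its lower edge at the slope's foot (angle between panel's own z axis and vertical between 0.8 and 1.3 rad and x of near_edge in the frame of foot above -0.035 m and height (world z) of near_edge below 0.03 m), for 0.2 s.
At the end, for the whole second after the job is handed in: The panel lies flat (within 0.14 rad) on the board in front of the backstop, painted face down, with its centre within 60 mm of the board's centreline and no more than 150 mm in front of the slope's foot, at rest; every bystander within 30 mm of where it began (angle between panel's own z axis and vertical above 3 rad and height (world z) of panel_mid below 0.022 m and x of panel_mid in the frame of board between -0.09 and 0.02 m and y of panel_mid in the frame of board between -0.06 and 0.06 m and linear speed of panel below 0.02 m/s and distance of each of jar, tin, sanding_block, brush, mug, palette from where it was at the start of the episode below 0.03 m); the robot touches nothing.
It fails at once if the panel is lifted: both its ends more than 25 mm clear of the board (height (world z) of each of near_edge, far_edge above 0.04 m).
It fails at once if the jar, tin, wooden block, brush, cup or plate is pushed more than 30 mm from its place (distance of any of jar, tin, sanding_block, brush, mug, palette from where it was at the start of the episode above 0.03 m).
It also fails if it takes over 58 s, if anything falls off the work surface, if the arm or the gripper's body presses on something with over 40 N, if the wrist force passes 120 N, or if a joint passes its speed limit or range.

## Robot

A 7-joint arm with a two-finger parallel gripper is mounted at the origin on the work surface. World frame = base frame: x ahead of the robot, y to its left, z up, the work surface at z = 0. Lengths are in m, angles in rad, forces in N, time in s.
With the tool pointing down it reaches from about 0.425 to 0.875 m from the base axis. Payload 8.4 kg.
Tool frame: the origin (TCP) lies midway between the tips of the shut fingers; the grasp point (between the pads) lies arm.grip_depth behind it (arm.grip_depth is the distance from the TCP to the grasp point, in m); z points along the fingers, y is the line along which they close (so a half turn about z gives the same grasp; the last joint's range is limited). The gripper opens to 85 mm and grips with 20 to 120 N. Pads are 22 mm wide; open, the fingers measure 114 mm over their backs; the gripper's body (76 mm by 85 mm) begins 54 mm behind the grasp point. The pads swing forward as they close: fully open they stand 13 mm farther back than shut.
Start: joints at [-1.401, 0.333, 0.04, 1.465, -0.013, 1.343, -0.059], TCP at [0.173, 0.627, 0.231] pointing down, gripper open.
Joint ranges: [-2.58, 2.58], [-0.38, 2.09], [-1.3, 1.39], [0.25, 2.4], [-1.5, 4.64], [0.08, 2.09], [-2.65, 2.65]. Speed limits (rad/s): [2.22, 2.22, 2.79, 2.79, 3.14, 3.14, 3.14].

## Interface

Orientations are given as a unit quaternion [x, y, z, w].
In Python, from rig import arm gives the robot as it stands. The module is installed in compiled form; this text tells all that it offers.
- The arm moves only by the shell command python3 -m handwheel 'ROWS'. ROWS is a JSON object of lists of equal length, an entry for each row: "slide": the shift along the tool's x, y, z in cm, a list of three; "turn": the turn, a rotation vector about the tool's x, y, z in rad, a list of three; "gripper": the closure in counts, from 0 (fully open) to 255 (shut). A call has 1 to 5 rows; each row shifts and turns the commanded pose from where the row before left it, along the tool's axes as they then stand; what a row does not reach is not made up. A row lasts 1/12 s, in which the tool goes at most 41.7 mm and 7.16 degrees, less where a joint would pass 70% of its speed; a pose out of reach is approached as far as the arm can. A call is refused whole if a number of a shift passes 4.17 or a number of a turn 0.125, either way. A call with a gripper value outside its range is refused whole. The fingers move at their own pace and stop on an object; the grip force is fixed at half the most. Time passes only in rows, so rows that do not move let the fingers close. It gives the time, the measured TCP pose, the force, the opening and the grip force at its end, in the units of the state.
- arm.observe(): the state, without advancing time (a new reading comes with each control period).
- arm.get_image(name): name is "scene" or "top" or "wrist"; returns a dict with "pixels" (400x640x3 uint8, red, green, blue), "range_z" (400x640 float32, m along the optical axis (not along the pixel's ray), 0 where there is no reading), "fx", "fy", "cx", "cy" (pixels), "origin" and "orientation" of the camera in the world. Camera axes: x right, y up, looking along -z (the intrinsics and any distortion apply to the point x, -y, -z); pixel columns grow to the right and rows downward; lengths in m; the calibration is good to about 2 mm. A picture is of the moment at which its call begins.
- arm.hand_in(): hands the job in; it is judged then, once.
Trained networks look in a picture, given as the dict that the camera call returned (one of the last four; its "shot" number tells which), for a name from the list of things; names that differ only in an ending like _2 or _b are one class to them, and where a whole thing is asked for, a point or a joint stands for the part that bears it (a point fixed in the world has none). Each returns a list of dicts, best first, with "conf" (0 to 1); they miss things now and then, are a little off and sometimes report something else, mostly with a low value. They report only what shows in the picture. A call takes as long as a camera call. They do not tell look-alikes from the thing itself.
- arm.outline_of(thing, picture): "region" (400x640 bool, what is visible of it) and "at" ([column, row] in pixels, amid what is visible of it).
The state is a dict: "time_s": time; "joints": joint angles; "joint_vel": joint speeds; "joint_torque": joint torques, N m; "tool_pos": TCP position; "eef_rot": TCP orientation; "wrist_force": force on the tool from outside, world axes, zero at the start; "moment": the same for the moment, N m; "opening": finger opening in m; "gripper_force": force on a finger pad.
Only numpy, scipy, OpenCV 4.12 (cv2) and the standard library are available. Lean on these libraries where they do the work, as an engineer would, in place of code of your own. Each camera call takes 0.05 s, during which the arm holds its last target. There are 200 camera calls.

## Working session

There is one attempt and no reset: what is moved stays moved. The work goes in short steps, Python scripts to look and compute and a shell command to move; the robot and the scene stay as the last step left them, time stands still between calls to the robot, and variables do not carry over. Pictures are saved under pics/ and viewed, at most 10 in all, crops included, and the job is handed in when it is done.

```bash
mkdir -p pics; cat > h.py <<'E'
import numpy as np, cv2
from scipy.spatial.transform import Rotation as R
from rig import arm
def pts(im):
    d=im["range_z"]; v,u=np.mgrid[0:400,0:640]
    p=np.stack([(u-im["cx"])/im["fx"]*d,-(v-im["cy"])/im["fy"]*d,-d],-1)
    w=p@R.from_quat(im["orientation"]).as_matrix().T+np.array(im["origin"])
    w[d==0]=np.nan; return w
def save(im,n): cv2.imwrite("pics/"+n,im["pixels"][:,:,::-1])
E
python3 - <<'E'
from h import *
a=arm.get_image("scene");b=arm.get_image("top")
cv2.imwrite("pics/a.png",np.vstack([a["pixels"],b["pixels"]])[:,:,::-1][::1])
i=np.vstack([a["pixels"],b["pixels"]]);cv2.imwrite("pics/a.png",cv2.resize(i,(480,600),interpolation=cv2.INTER_AREA)[:,:,::-1])
save(b,"top.png")
for im in(a,b):
  w=pts(im); print(im["origin"],[k for k in im])
  for t in["board","panel","jar","tin","sanding_block","brush","mug","palette"]:
    for o in arm.outline_of(t,im)[:3]:
      print(t,round(o["conf"],2),np.round(o["at"]),np.round(np.nanmedian(w[o["region"]],0),3))
s=arm.observe();print(s,arm.grip_depth,R.from_quat(s["eef_rot"]).as_matrix().round(3))
E
```

```text
[ 1.04855338 -0.2284366   1.10166999] ['pixels', 'range_z', 'fx', 'fy', 'cx', 'cy', 'origin', 'orientation', 'shot']
board 0.6 [306. 255.] [ 0.596 -0.069  0.012]
panel 0.87 [352. 136.] [0.279 0.255 0.011]
panel 0.85 [185. 196.] [ 0.262 -0.315  0.012]
panel 0.67 [204. 356.] [ 0.724 -0.417  0.012]
jar 0.65 [347. 212.] [0.568 0.079 0.063]
tin 0.53 [254. 240.] [ 0.518 -0.186  0.058]
sanding_block 0.71 [326. 280.] [ 0.695 -0.061  0.035]
brush 0.93 [377. 229.] [0.624 0.144 0.019]
mug 0.58 [220. 269.] [ 0.533 -0.297  0.051]
mug 0.19 [323. 282.] [ 0.696 -0.061  0.035]
palette 0.62 [419. 207.] [0.617 0.294 0.011]
[0.40869354 0.02485502 1.19552336] ['pixels', 'range_z', 'fx', 'fy', 'cx', 'cy', 'origin', 'orientation', 'shot']
board 0.64 [348. 172.] [ 0.577 -0.057  0.01 ]
board 0.19 [386. 200.] [ 0.503 -0.177  0.058]
panel 0.95 [468. 225.] [ 0.435 -0.445  0.009]
panel 0.83 [236. 274.] [0.272 0.26  0.01 ]
panel 0.72 [426. 282.] [ 0.255 -0.31   0.009]
jar 0.68 [301. 179.] [0.551 0.087 0.073]
tin 0.49 [388. 203.] [ 0.503 -0.177  0.058]
sanding_block 0.62 [345. 137.] [ 0.691 -0.055  0.035]
sanding_
[... 366 characters left out ...]
   1.34331545, -0.05847419]), 'joint_vel': array([-0.00139589, -0.00085264, -0.00016195,  0.00013366, -0.00084141,
       -0.00138885,  0.00039355]), 'joint_torque': array([-6.35267006e-04, -6.58284831e+01,  1.36243153e+00, -4.05839896e+01,
        1.64723449e-02,  2.37013723e-03,  8.13614946e-06]), 'tool_pos': array([0.17265202, 0.6266049 , 0.23131265]), 'eef_rot': array([ 1.34024740e-01,  9.90977986e-01, -2.80461203e-05, -3.84723102e-06]), 'wrist_force': array([ 0.50920433, -0.24852534, -0.32806123]), 'moment': array([-0.02781569, -0.01326366,  0.00158451]), 'gripper_force': 0.0, 'opening': 0.08504084107903497} 0.0187 [[-0.964  0.266 -0.   ]
 [ 0.266  0.964 -0.   ]
 [ 0.    -0.    -1.   ]]
```

View pics/a.png

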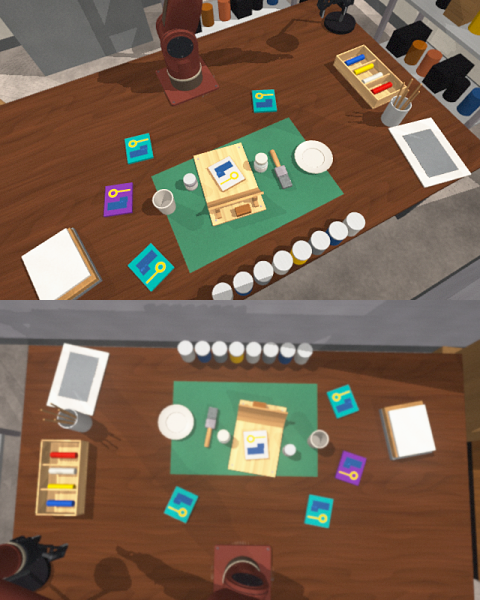

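View pics/top.png

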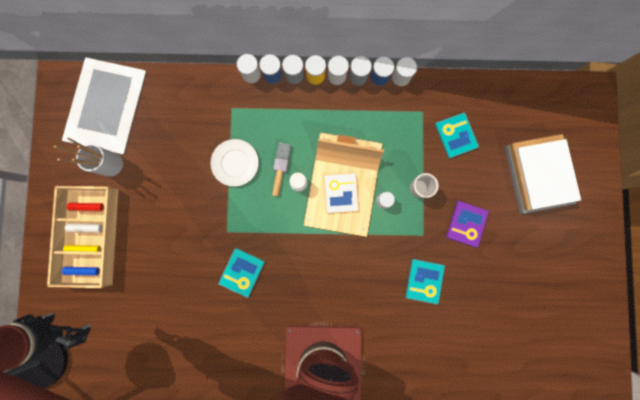

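Candidates in the top view: a white panel with blue and yellow on the board at (342,194). The look-alikes are turquoise at (241,272), (426,282) and (457,134), and purple at (468,224). I choose the white one on the board and check it in a close crop.

```bash
python3 - <<'E'
from h import *
for n in("top","scene"):
  b=arm.get_image(n);w=pts(b);px=b["pixels"]
  near=(np.hypot(w[...,0]-.58,w[...,1]+.055)<.24)
  hsv=cv2.cvtColor(px,cv2.COLOR_RGB2HSV)
  z=w[...,2]
  wood=near&(hsv[...,0]>8)&(hsv[...,0]<28)&(hsv[...,1]>50)&(hsv[...,2]>90)
  bd=wood&(abs(z-.01)<.006)
  # panel: z about .02, white/blue/yellow within .09 of (.523,-.046)
  pn=near&(np.hypot(w[...,0]-.53,w[...,1]+.05)<.1)&(z>.008)&(z<.03)&(((hsv[...,1]<45)&(hsv[...,2]>130))|((hsv[...,0]>95)&(hsv[...,0]<130)&(hsv[...,1]>60)&(hsv[...,2]>50)))
  k,lab,st,_=cv2.connectedComponentsWithStats(cv2.morphologyEx(pn.astype(np.uint8),cv2.MORPH_CLOSE,np.ones((5,5))))
  i=1+st[1:,4].argmax();m=(lab==i)&np.isfinite(z)
  print(n,"panel z",np.nanmedian(z[m]),"n",m.sum())
  r=cv2.minAreaRect((w[m][:,:2]*1000).astype(np.float32));print("panel",r,cv2.boxPoints(r).round())
  k,lab,st,_=cv2.connectedComponentsWithStats((wood&(z<.1)|m).astype(np.uint8));i=1+st[1:,4].argmax();mm=lab==i
  mm=mm&(z<.017)
  print("board z",np.nanmedian(z[bd]));r=cv2.minAreaRect((w[mm][:,:2]*1000).astype(np.float32));print("board",r,cv2.boxPoints(r).round())
  hi=near&(z>.070)&(z<.085)&wood
  if hi.sum()>5:
    q=w[hi];r=cv2.fitLine((q[:,:2]*1000).astype(np.float32),cv2.DIST_L2,0,.01,.01).ravel();print("top",hi.sum(),q.mean(0),r,q[:,1].min(),q[:,1].max())
  if n=="top":c=px[120:245,270:440]
  else:c2=px[170:300,220:390]
cv2.imwrite("pics/c.png",np.hstack([cv2.resize(c,(400,300)),cv2.resize(c2,(400,300))])[:,:,::-1])
E
```

```text
top panel z 0.019847756526461424 n 1125
panel ((526.9675903320312, -44.882198333740234), (116.51551055908203, 96.42204284667969), 4.077356338500977) [[465.  -1.]
 [472. -97.]
 [589. -89.]
 [582.   7.]]
board z 0.009540861232867126
board ((520.0692138671875, -81.62788391113281), (296.0118103027344, 372.9800720214844), 77.88790893554688) [[ 307. -187.]
 [ 671. -265.]
 [ 733.   24.]
 [ 369.  102.]]
top 209 [ 0.66435808 -0.06933404  0.07345025] [ 1.546846e-01  9.879639e-01  6.643581e+02 -6.933404e+01] -0.16791440426867155 0.02905720278229374
scene panel z 0.021547172876836163 n 1191
panel ((527.9466552734375, -48.35438537597656), (116.78800201416016, 96.19392395019531), 5.007045745849609) [[ 466.   -6.]
 [ 474. -101.]
 [ 590.  -91.]
 [ 582.    5.]]
board z 0.01096636930778705
board ((520.0416259765625, -77.07499694824219), (299.5079345703125, 368.6640625), 80.72799682617188) [[ 314. -195.]
 [ 678. -255.]
 [ 726.   41.]
 [ 362.  100.]]
top 237 [ 0.66690265 -0.07449012  0.07545388] [ 1.5551415e-01  9.8783368e-01  6.6690265e+02 -7.4490120e+01] -0.17087773239529547 0.02456534755141576
```

View pics/c.png

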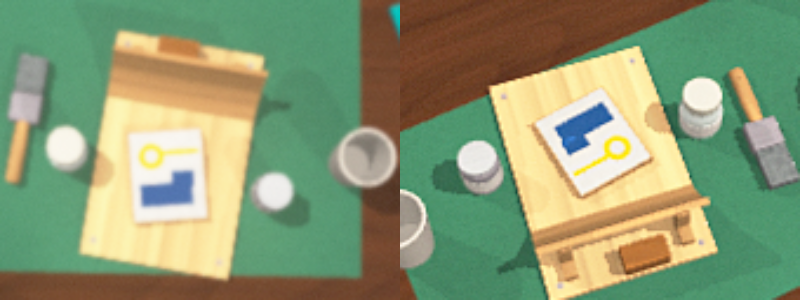

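The crop confirms the choice: white panel, blue L and yellow shape, on the plywood in front of the slope. Jar on its left, tin and cup on its right. In the board frame (yaw −0.156, origin ≈ (0.555, −0.054)) the panel centre is at (−28, +4) mm, turned about +0.235. Moving to the front of the board.

```bash
python3 -m handwheel '{"slide":[[0,0,0],[-2.2,-1.7,0],[-2.2,-1.7,0],[-2.2,-1.7,0],[-2.2,-1.7,0]],"turn":[[0,0,-0.113],[0,0,0],[0,0,0],[0,0,0],[0,0,0]],"gripper":[105,105,105,105,105]}'
python3 -m handwheel '{"slide":[[-2.2,-1.7,0],[-2.2,-1.7,0],[-2.2,-1.7,0],[-2.2,-1.7,0],[-2.2,-1.7,0]],"turn":[[0,0,0],[0,0,0],[0,0,0],[0,0,0],[0,0,0]],"gripper":[105,105,105,105,105]}'
python3 -m handwheel '{"slide":[[-2.2,-1.7,0],[-2.2,-1.7,0],[-2.2,-1.7,0],[-2.2,-1.7,0],[-2.2,-1.7,0]],"turn":[[0,0,0],[0,0,0],[0,0,0],[0,0,0],[0,0,0]],"gripper":[105,105,105,105,105]}'
python3 -m handwheel '{"slide":[[0,0,0]],"turn":[[0,0,0]],"gripper":[105]}'
```

```text
time_s: 1.42
tool_pos: [0.2497, 0.5448, 0.2313]
eef_rot: [0.078, 0.997, 0.0, 0.0]
wrist_force: [0.7, 0.0, -0.5]
opening: 0.05
gripper_force: 0.0
time_s: 1.83
tool_pos: [0.3453, 0.4437, 0.2315]
eef_rot: [0.078, 0.997, 0.0, 0.0]
wrist_force: [1.0, 0.6, 0.0]
opening: 0.05
gripper_force: 0.0
time_s: 2.25
tool_pos: [0.4408, 0.3426, 0.2315]
eef_rot: [0.078, 0.997, 0.0, 0.0]
wrist_force: [0.9, 1.2, -0.7]
opening: 0.0507
gripper_force: 0.0
time_s: 2.33
tool_pos: [0.4444, 0.3384, 0.2317]
eef_rot: [0.082, 0.997, -0.001, 0.001]
wrist_force: [0.7, -0.7, -0.1]
opening: 0.0501
gripper_force: 0.0
```

```bash
python3 -m handwheel '{"slide":[[-0.4,-2.85,0],[-0.4,-2.85,0],[-0.4,-2.85,0],[-0.4,-2.85,0],[-0.4,-2.85,0]],"turn":[[0,0,0],[0,0,0],[0,0,0],[0,0,0],[0,0,0]],"gripper":[105,105,105,105,105]}'
python3 -m handwheel '{"slide":[[-0.4,-2.85,0],[-0.4,-2.85,0],[-0.4,-2.85,0],[-0.4,-2.85,0],[-0.4,-2.85,0]],"turn":[[0,0,0],[0,0,0],[0,0,0],[0,0,0],[0,0,0]],"gripper":[105,105,105,105,105]}'
python3 -m handwheel '{"slide":[[-0.4,-2.85,0],[-0.4,-2.85,0],[-0.4,-2.85,0],[0,0,2],[0,0,2]],"turn":[[0,0,0],[0,0,0],[0,0,0],[0,0,0],[0,0,0]],"gripper":[105,105,105,105,105]}'
python3 -m handwheel '{"slide":[[0,0,0],[0,0,0]],"turn":[[0,0,0],[0,0,0]],"gripper":[105,105]}'
python3 - <<'E'
from h import *
s=arm.observe();print(s["tool_pos"],R.from_quat(s["eef_rot"]).as_matrix().round(3),s["joints"])
E
```

```text
time_s: 2.75
tool_pos: [0.4374, 0.1987, 0.2314]
eef_rot: [0.078, 0.997, 0.0, 0.0]
wrist_force: [1.7, 0.1, 0.7]
opening: 0.0501
gripper_force: 0.0
time_s: 3.17
tool_pos: [0.435, 0.0547, 0.2315]
eef_rot: [0.078, 0.997, 0.0, 0.0]
wrist_force: [0.8, -1.7, -0.6]
opening: 0.0503
gripper_force: 0.0
time_s: 3.58
tool_pos: [0.4347, -0.0319, 0.192]
eef_rot: [0.08, 0.997, 0.001, 0.002]
wrist_force: [0.3, 0.2, -0.3]
opening: 0.0502
gripper_force: 0.0
time_s: 3.75
tool_pos: [0.4333, -0.0303, 0.1912]
eef_rot: [0.078, 0.997, -0.0, -0.001]
wrist_force: [-0.4, -0.4, 0.5]
opening: 0.0501
gripper_force: 0.0
[ 0.43327109 -0.03028858  0.19118836] [[-0.988  0.155 -0.002]
 [ 0.155  0.988 -0.   ]
 [ 0.001 -0.001 -1.   ]] [-0.66419226 -0.13434913  0.59115552  2.03649595  0.079897    1.21943643
  1.31006851]
```

```bash
python3 -m handwheel '{"slide":[[0,-0.3,2.8],[0,0,2.8],[0,0,2.8],[0,0,2.8],[0,0,2.8]],"turn":[[0,0,0],[0,0,0],[0,0,0],[0,0,0],[0,0,0]],"gripper":[105,105,105,105,105]}'
python3 -m handwheel '{"slide":[[0,0,2.5],[0,0,0],[0,0,0.3],[0,0,0.2],[0,0,0.2]],"turn":[[0,0,0],[0,0,0],[0,0,0],[0,0,0],[0,0,0]],"gripper":[105,105,105,105,105]}'
python3 -m handwheel '{"slide":[[0,0,0.2],[0,0,0]],"turn":[[0,0,0],[0,0,0]],"gripper":[105,105]}'
python3 - <<'E'
from h import *
w=arm.get_image("wrist");save(w,"w1.png")
E
```

```text
time_s: 4.17
tool_pos: [0.4346, -0.0327, 0.0516]
eef_rot: [0.077, 0.997, 0.0, 0.001]
wrist_force: [0.0, 0.7, -1.1]
opening: 0.0501
gripper_force: 0.0
time_s: 4.58
tool_pos: [0.4349, -0.033, 0.0209]
eef_rot: [0.078, 0.997, 0.001, 0.001]
wrist_force: [0.6, -0.3, 0.6]
opening: 0.05
gripper_force: 0.0
time_s: 4.75
tool_pos: [0.434, -0.0331, 0.018]
eef_rot: [0.078, 0.997, 0.0, 0.001]
wrist_force: [-0.1, 0.0, 0.4]
opening: 0.0505
gripper_force: 0.0
```

View pics/w1.png

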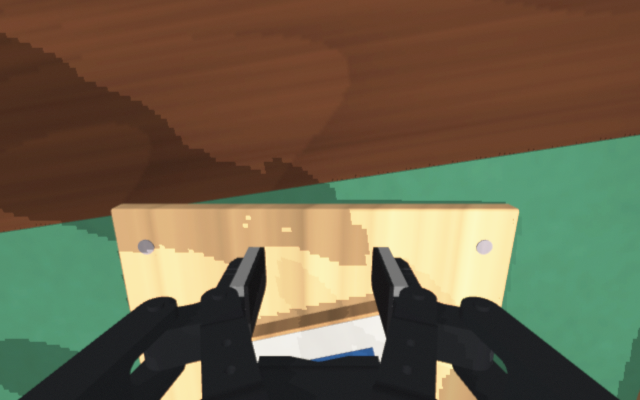

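The wrist view shows the fingertips at (255,250) and (382,250), centred on the board, whose front corners are at (115,207) and (517,207). The panel's near edge lies just ahead at about (315,320). Next I feel for the board surface.

```bash
python3 -m handwheel '{"slide":[[0,0,0.2],[0,0,0.2],[0,0,0]],"turn":[[0,0,0],[0,0,0],[0,0,0]],"gripper":[105,105,105]}'
python3 -m handwheel '{"slide":[[0,0,0.15],[0,0,0]],"turn":[[0,0,0],[0,0,0]],"gripper":[105,105]}'
python3 -m handwheel '{"slide":[[0,0,0.15],[0,0,0]],"turn":[[0,0,0],[0,0,0]],"gripper":[105,105]}'
```

```text
time_s: 5.05
tool_pos: [0.4332, -0.0333, 0.0131]
eef_rot: [0.078, 0.997, -0.0, -0.0]
wrist_force: [-0.1, 0.3, -0.7]
opening: 0.0503
gripper_force: 0.0
time_s: 5.22
tool_pos: [0.4332, -0.0334, 0.0116]
eef_rot: [0.078, 0.997, -0.0, -0.0]
wrist_force: [0.0, 0.7, 0.2]
opening: 0.0502
gripper_force: 0.0
time_s: 5.38
tool_pos: [0.4332, -0.0333, 0.0101]
eef_rot: [0.078, 0.997, -0.0, -0.0]
wrist_force: [0.4, -0.0, -0.5]
opening: 0.0505
gripper_force: 0.0
```

```bash
python3 -m handwheel '{"slide":[[0,0,0.15],[0,0,0]],"turn":[[0,0,0],[0,0,0]],"gripper":[105,105]}'
python3 -m handwheel '{"slide":[[0,0,0.15],[0,0,0]],"turn":[[0,0,0],[0,0,0]],"gripper":[105,105]}'
```

```text
time_s: 5.55
tool_pos: [0.4333, -0.0333, 0.0086]
eef_rot: [0.078, 0.997, -0.0, -0.0]
wrist_force: [-0.1, -0.7, -0.0]
opening: 0.0505
gripper_force: 0.0
time_s: 5.72
tool_pos: [0.4332, -0.0333, 0.0071]
eef_rot: [0.078, 0.997, -0.0, -0.0]
wrist_force: [0.1, -0.5, 0.0]
opening: 0.0503
gripper_force: 0.0
```

```bash
python3 -m handwheel '{"slide":[[0,0,0.12],[0,0,0]],"turn":[[0,0,0],[0,0,0]],"gripper":[105,105]}'
python3 -m handwheel '{"slide":[[0,0,0.12],[0,0,0]],"turn":[[0,0,0],[0,0,0]],"gripper":[105,105]}'
```

```text
time_s: 5.88
tool_pos: [0.4334, -0.0333, 0.0069]
eef_rot: [0.078, 0.997, 0.0, -0.0]
wrist_force: [-7.1, -0.0, 21.2]
opening: 0.0504
gripper_force: 10.4
time_s: 6.05
tool_pos: [0.4334, -0.0333, 0.0068]
eef_rot: [0.078, 0.997, 0.001, -0.001]
wrist_force: [-16.8, -0.0, 46.3]
opening: 0.0501
gripper_force: 23.3
```

```bash
python3 -m handwheel '{"slide":[[0,0,-0.45],[-0.6,0,0],[-0.6,0,0],[-0.6,0,0],[-0.6,0,0]],"turn":[[0,0,0],[0,0,0],[0,0,0],[0,0,0],[0,0,0]],"gripper":[105,105,105,105,105]}'
python3 -m handwheel '{"slide":[[-0.6,0,0],[-0.6,0,0],[-0.6,0,0],[-0.6,0,0],[-0.6,0,0]],"turn":[[0,0,0],[0,0,0],[0,0,0],[0,0,0],[0,0,0]],"gripper":[105,105,105,105,105]}'
python3 -m handwheel '{"slide":[[-0.5,0,0],[-0.5,0,0],[-0.5,0,0],[-0.5,0,0],[0,0,0]],"turn":[[0,0,0],[0,0,0],[0,0,0],[0,0,0],[0,0,0]],"gripper":[105,105,105,105,105]}'
python3 - <<'E'
from h import *
w=arm.get_image("scene");cv2.imwrite("pics/p1.png",cv2.resize(w["pixels"][170:300,220:390],(640,490))[:,:,::-1])
E
```

```text
time_s: 6.47
tool_pos: [0.4576, -0.0371, 0.0092]
eef_rot: [0.078, 0.997, -0.0, -0.0]
wrist_force: [-0.4, -0.1, 0.7]
opening: 0.0503
gripper_force: 0.2
time_s: 6.88
tool_pos: [0.4872, -0.0418, 0.0093]
eef_rot: [0.078, 0.997, -0.0, -0.0]
wrist_force: [-1.0, 0.4, 0.5]
opening: 0.0504
gripper_force: 0.3
time_s: 7.3
tool_pos: [0.5075, -0.045, 0.0095]
eef_rot: [0.078, 0.997, -0.0, 0.0]
wrist_force: [-0.1, -0.2, 0.2]
opening: 0.0502
gripper_force: 0.0
```

View pics/p1.png

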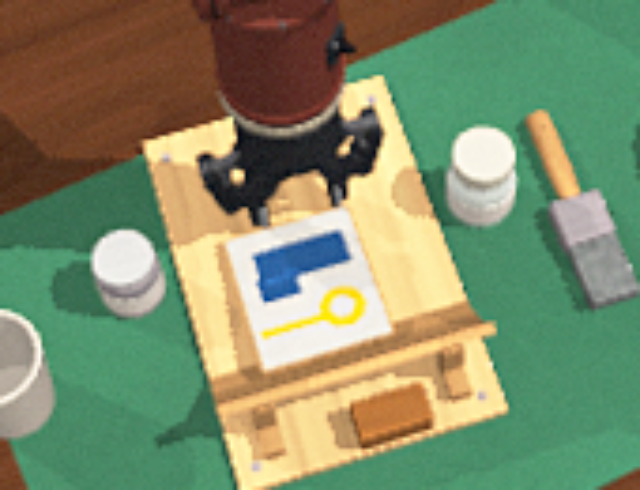

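The panel is squared to the fingers at about (310,285) and its far edge is on the slope's foot. Its neighbours are undisturbed. I keep pushing.

```bash
python3 -m handwheel '{"slide":[[-0.4,0,0],[-0.4,0,0],[-0.4,0,0],[-0.4,0,0],[-0.4,0,0]],"turn":[[0,0,0],[0,0,0],[0,0,0],[0,0,0],[0,0,0]],"gripper":[105,105,105,105,105]}'
python3 -m handwheel '{"slide":[[-0.4,0,0],[-0.4,0,0],[-0.4,0,0],[-0.4,0,0],[-0.4,0,0]],"turn":[[0,0,0],[0,0,0],[0,0,0],[0,0,0],[0,0,0]],"gripper":[105,105,105,105,105]}'
python3 -m handwheel '{"slide":[[-0.4,0,0],[-0.4,0,0],[-0.4,0,0],[-0.4,0,0],[0,0,0]],"turn":[[0,0,0],[0,0,0],[0,0,0],[0,0,0],[0,0,0]],"gripper":[105,105,105,105,105]}'
python3 - <<'E'
from h import *
w=arm.get_image("scene");cv2.imwrite("pics/p2.png",cv2.resize(w["pixels"][170:300,220:390],(640,490))[:,:,::-1])
E
```

```text
time_s: 7.77
tool_pos: [0.5264, -0.0479, 0.0093]
eef_rot: [0.078, 0.997, 0.0, -0.0]
wrist_force: [-2.0, 0.3, -1.2]
opening: 0.0503
gripper_force: 1.0
time_s: 8.18
tool_pos: [0.5465, -0.0511, 0.0095]
eef_rot: [0.078, 0.997, -0.0, 0.0]
wrist_force: [-0.8, 0.2, -0.9]
opening: 0.0503
gripper_force: 0.5
time_s: 8.6
tool_pos: [0.5628, -0.0537, 0.0096]
eef_rot: [0.078, 0.997, -0.0, 0.0]
wrist_force: [-0.4, -0.2, 0.5]
opening: 0.0502
gripper_force: 0.0
```

View pics/p2.png

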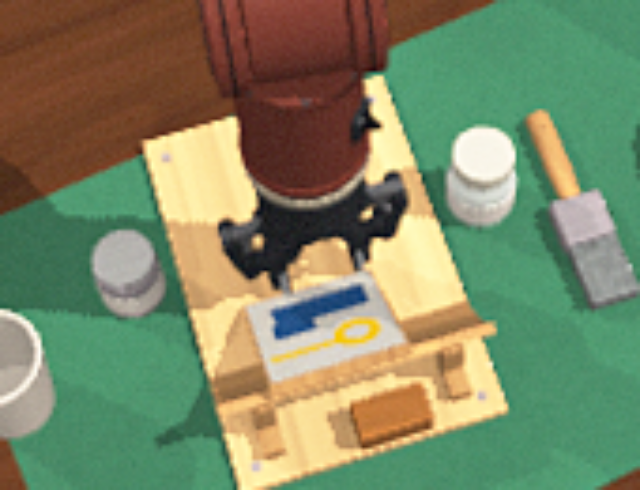

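The panel is tipping up squarely, its image now foreshortened at (325,330). I continue to the foot.

```bash
python3 -m handwheel '{"slide":[[-0.35,0,0],[-0.35,0,0],[-0.35,0,0],[-0.35,0,0],[-0.35,0,0]],"turn":[[0,0,0],[0,0,0],[0,0,0],[0,0,0],[0,0,0]],"gripper":[105,105,105,105,105]}'
python3 -m handwheel '{"slide":[[-0.2,0,0],[-0.2,0,0],[-0.2,0,0],[-0.2,0,0],[0,0,0]],"turn":[[0,0,0],[0,0,0],[0,0,0],[0,0,0],[0,0,0]],"gripper":[105,105,105,105,105]}'
python3 - <<'E'
from h import *
w=arm.get_image("scene");cv2.imwrite("pics/p3.png",cv2.resize(w["pixels"][170:300,220:390],(640,490))[:,:,::-1])
p=pts(w).reshape(-1,3);c,s=np.cos(-.156),np.sin(-.156)
q=p[:,:2]-[.614,-.064];f=np.c_[q@[c,s],q@[-s,c],p[:,2]]
for z in np.arange(.05,.125,.008):
  m=(abs(f[:,2]-z)<.004)&(abs(f[:,1])<.06)&(f[:,0]>.01)&(f[:,0]<.12)
  if m.sum()>3:print(round(z,3),m.sum(),np.percentile(f[m],[5,50,95],axis=0)[:,:2].round(3).tolist())
E
```

```text
time_s: 9.07
tool_pos: [0.5794, -0.0562, 0.0094]
eef_rot: [0.078, 0.997, -0.0, -0.0]
wrist_force: [-1.0, 0.0, -0.8]
opening: 0.0504
gripper_force: 0.3
time_s: 9.48
tool_pos: [0.5874, -0.0575, 0.0095]
eef_rot: [0.078, 0.997, -0.0, 0.0]
wrist_force: [0.4, -0.1, -0.7]
opening: 0.0501
gripper_force: 0.0
0.05 31 [[0.011, -0.051], [0.013, 0.004], [0.016, 0.036]]
0.058 51 [[0.014, -0.053], [0.018, -0.015], [0.022, 0.03]]
0.066 54 [[0.022, -0.056], [0.026, -0.015], [0.03, 0.032]]
0.074 66 [[0.029, -0.049], [0.034, 0.011], [0.056, 0.057]]
0.082 59 [[0.037, -0.057], [0.04, -0.009], [0.045, 0.037]]
0.09 65 [[0.044, -0.052], [0.048, -0.007], [0.052, 0.032]]
0.098 126 [[0.052, -0.056], [0.063, -0.013], [0.07, 0.031]]
0.106 114 [[0.06, -0.054], [0.065, -0.013], [0.07, 0.033]]
```

View pics/p3.png

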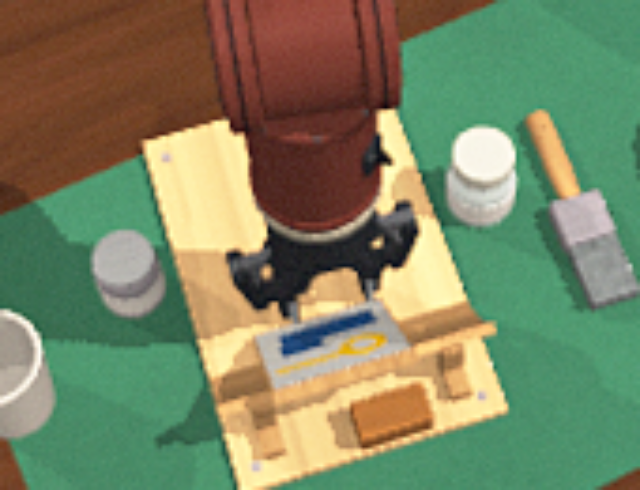

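Leaning about 49° now; centre y ≈ −11 mm. About 8 mm more is needed.

```bash
python3 -m handwheel '{"slide":[[-0.2,0,0],[-0.2,0,0],[-0.2,0,0],[-0.15,0,0],[0,0,0]],"turn":[[0,0,0],[0,0,0],[0,0,0],[0,0,0],[0,0,0]],"gripper":[105,105,105,105,105]}'
python3 -m handwheel '{"slide":[[-0.15,0,0],[0,0,0]],"turn":[[0,0,0],[0,0,0]],"gripper":[105,105]}'
cat > f.py <<'E'
from h import *
def f(n="scene"):
  w=arm.get_image(n)
  p=pts(w).reshape(-1,3);c,s=np.cos(-.156),np.sin(-.156)
  q=p[:,:2]-[.614,-.064];f=np.c_[q@[c,s],q@[-s,c],p[:,2]]
  for z in np.arange(.05,.125,.008):
    m=(abs(f[:,2]-z)<.004)&(abs(f[:,1])<.07)&(f[:,0]>.01)&(f[:,0]<.12)
    if m.sum()>3:print(round(z,3),m.sum(),np.percentile(f[m],[5,50,95],axis=0)[:,:2].round(3).tolist())
  return w
E
python3 -c "from f import *;f()"
```

```text
time_s: 9.95
tool_pos: [0.5948, -0.0587, 0.0094]
eef_rot: [0.078, 0.997, -0.0, 0.0]
wrist_force: [-0.5, 0.3, -0.1]
opening: 0.0502
gripper_force: 0.0
time_s: 10.12
tool_pos: [0.5961, -0.0589, 0.0094]
eef_rot: [0.078, 0.997, -0.0, 0.0]
wrist_force: [-1.2, -0.2, -0.2]
opening: 0.0503
gripper_force: 0.2
0.05 45 [[0.013, -0.065], [0.017, -0.009], [0.056, 0.063]]
0.058 54 [[0.019, -0.066], [0.023, -0.011], [0.056, 0.065]]
0.066 48 [[0.026, -0.058], [0.029, -0.01], [0.046, 0.052]]
0.074 73 [[0.033, -0.066], [0.05, 0.019], [0.057, 0.066]]
0.082 50 [[0.038, -0.06], [0.042, -0.011], [0.053, 0.045]]
0.09 32 [[0.044, -0.055], [0.047, -0.015], [0.05, 0.027]]
0.098 56 [[0.05, -0.058], [0.053, -0.008], [0.056, 0.031]]
0.106 149 [[0.058, -0.058], [0.068, -0.014], [0.072, 0.032]]
0.114 65 [[0.064, -0.055], [0.067, -0.013], [0.072, 0.031]]
```

```bash
python3 -m handwheel '{"slide":[[-0.12,0,0],[0,0,0]],"turn":[[0,0,0],[0,0,0]],"gripper":[105,105]}'
python3 -m handwheel '{"slide":[[-0.12,0,0],[0,0,0]],"turn":[[0,0,0],[0,0,0]],"gripper":[105,105]}'
python3 -c "from f import *;f()"
```

```text
time_s: 10.33
tool_pos: [0.5972, -0.0591, 0.0095]
eef_rot: [0.078, 0.997, -0.0, 0.0]
wrist_force: [-0.5, 1.3, -0.5]
opening: 0.05
gripper_force: 0.2
time_s: 10.5
tool_pos: [0.5984, -0.0593, 0.0094]
eef_rot: [0.078, 0.997, -0.0, 0.0]
wrist_force: [-0.7, -0.5, -0.6]
opening: 0.0501
gripper_force: 0.2
0.05 32 [[0.015, -0.066], [0.018, -0.006], [0.056, 0.064]]
0.058 57 [[0.02, -0.066], [0.024, -0.011], [0.056, 0.066]]
0.066 36 [[0.027, -0.061], [0.03, -0.013], [0.035, 0.034]]
0.074 75 [[0.033, -0.067], [0.051, -0.002], [0.057, 0.066]]
0.082 37 [[0.038, -0.056], [0.041, -0.002], [0.051, 0.038]]
0.09 42 [[0.044, -0.056], [0.047, -0.014], [0.05, 0.03]]
0.098 46 [[0.05, -0.059], [0.054, -0.011], [0.056, 0.032]]
0.106 115 [[0.058, -0.055], [0.068, -0.014], [0.073, 0.033]]
0.114 101 [[0.063, -0.058], [0.067, -0.009], [0.071, 0.033]]
```

```bash
python3 -m handwheel '{"slide":[[-0.12,0,0],[0,0,0]],"turn":[[0,0,0],[0,0,0]],"gripper":[105,105]}'
python3 -m handwheel '{"slide":[[-0.1,0,0],[0,0,0]],"turn":[[0,0,0],[0,0,0]],"gripper":[105,105]}'
```

```text
time_s: 10.72
tool_pos: [0.5993, -0.0594, 0.0094]
eef_rot: [0.078, 0.997, 0.0, -0.0]
wrist_force: [-2.2, -0.8, -0.1]
opening: 0.0499
gripper_force: 0.8
time_s: 10.88
tool_pos: [0.5996, -0.0595, 0.0092]
eef_rot: [0.078, 0.997, 0.0, -0.001]
wrist_force: [-5.3, 0.8, 3.8]
opening: 0.0499
gripper_force: 2.5
```

Seated: the force has risen to 6.5 N at the foot. Now back off and rise.

```bash
python3 -m handwheel '{"slide":[[0.3,0,0],[0.7,0,0],[1.5,0,0],[1.5,0,0],[0,0,-2]],"turn":[[0,0,0],[0,0,0],[0,0,0],[0,0,0],[0,0,0]],"gripper":[105,105,105,105,105]}'
python3 -m handwheel '{"slide":[[0,0,-3.5],[0,0,-3.5],[0,0,-3.5],[0,0,-3.5],[0,0,-3.2]],"turn":[[0,0,0],[0,0,0],[0,0,0],[0,0,0],[0,0,0]],"gripper":[105,105,105,105,105]}'
python3 -c "
from f import *
w=f();cv2.imwrite('pics/p4.png',cv2.resize(w['pixels'][170:300,220:390],(640,490))[:,:,::-1])"
```

```text
time_s: 11.3
tool_pos: [0.5558, -0.0528, 0.0263]
eef_rot: [0.078, 0.997, -0.0, -0.003]
wrist_force: [0.1, 1.5, -0.5]
opening: 0.0499
gripper_force: 0.0
time_s: 11.72
tool_pos: [0.5607, -0.0536, 0.2037]
eef_rot: [0.078, 0.997, 0.0, 0.001]
wrist_force: [1.3, 0.4, 0.2]
opening: 0.0504
gripper_force: 0.0
0.05 40 [[0.015, -0.065], [0.018, -0.013], [0.056, 0.066]]
0.058 55 [[0.02, -0.067], [0.024, -0.007], [0.056, 0.065]]
0.066 37 [[0.027, -0.061], [0.03, -0.011], [0.045, 0.051]]
0.074 70 [[0.033, -0.067], [0.051, 0.007], [0.056, 0.067]]
0.082 39 [[0.039, -0.055], [0.041, -0.008], [0.055, 0.06]]
0.09 38 [[0.044, -0.059], [0.047, -0.015], [0.049, 0.03]]
0.098 45 [[0.05, -0.059], [0.053, -0.012], [0.056, 0.028]]
0.106 98 [[0.057, -0.055], [0.068, -0.006], [0.072, 0.033]]
0.114 122 [[0.062, -0.058], [0.067, -0.019], [0.072, 0.033]]
```

View pics/p4.png

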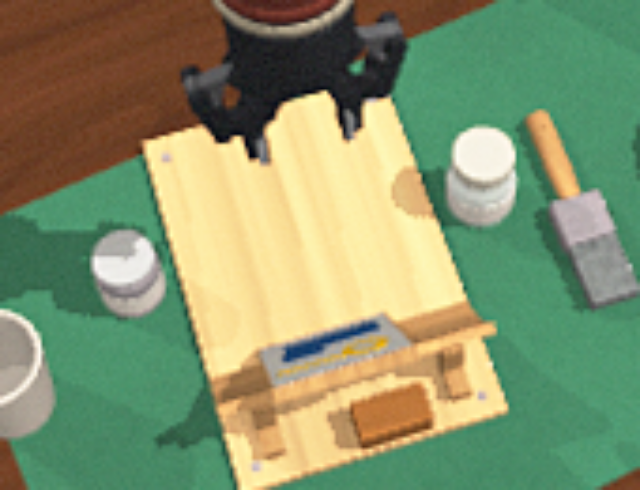

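The panel leans alone at about 54°, seen at (335,345), lower edge at the foot. Going over and behind it.

```bash
python3 -m handwheel '{"slide":[[-3.1,-0.28,0],[-3.1,-0.28,0],[-3.1,-0.28,0],[-3.1,-0.28,0],[-3.2,-0.28,0]],"turn":[[0,0,0],[0,0,0],[0,0,0],[0,0,0],[0,0,0]],"gripper":[105,105,105,105,105]}'
python3 -m handwheel '{"slide":[[0,0,0],[0,0,0]],"turn":[[0,0,0],[0,0,0]],"gripper":[105,105]}'
python3 -c "
from h import *
p=arm.observe()['tool_pos'];c,s=np.cos(-.156),np.sin(-.156);q=p[:2]-[.614,-.064];print(q@[c,s],q@[-s,c],p[2])"
```

```text
time_s: 12.18
tool_pos: [0.714, -0.0914, 0.201]
eef_rot: [0.078, 0.997, 0.0, 0.0]
wrist_force: [-0.1, -0.5, 0.2]
opening: 0.0502
gripper_force: 0.0
time_s: 12.35
tool_pos: [0.7133, -0.0922, 0.1996]
eef_rot: [0.078, 0.997, -0.001, -0.001]
wrist_force: [-0.5, -0.3, -0.9]
opening: 0.0502
gripper_force: 0.0
0.1024348111473027 -0.012403202436017545 0.19958569267443022
```

```bash
python3 -m handwheel '{"slide":[[0,0,2.2],[0,0,2.2],[0,0,2.2],[0,0,2.2],[0,0,1.9]],"turn":[[0,0,0],[0,0,0],[0,0,0],[0,0,0],[0,0,0]],"gripper":[105,105,105,105,105]}'
python3 -m handwheel '{"slide":[[0,0,0],[0.5,0,0],[0.5,0,0],[0.5,0,0],[0.5,0,0]],"turn":[[0,0,0],[0,0,0],[0,0,0],[0,0,0],[0,0,0]],"gripper":[105,105,105,105,105]}'
python3 -m handwheel '{"slide":[[0.3,0,0],[0.3,0,0],[0.3,0,0],[0.3,0,0],[0.3,0,0]],"turn":[[0,0,0],[0,0,0],[0,0,0],[0,0,0],[0,0,0]],"gripper":[105,105,105,105,105]}'
python3 -m handwheel '{"slide":[[0.3,0,0],[0.3,0,0],[0.3,0,0],[0.3,0,0],[0,0,0]],"turn":[[0,0,0],[0,0,0],[0,0,0],[0,0,0],[0,0,0]],"gripper":[105,105,105,105,105]}'
python3 - <<'E'
from h import *
a=arm.get_image("scene");b=arm.get_image("top")
cv2.imwrite("pics/p5.png",np.hstack([cv2.resize(a["pixels"][170:300,220:390],(400,306)),cv2.resize(b["pixels"][120:245,270:440],(400,306))])[:,:,::-1])
E
```

```text
time_s: 12.77
tool_pos: [0.7116, -0.0909, 0.0936]
eef_rot: [0.078, 0.997, 0.0, 0.0]
wrist_force: [-0.5, 1.7, -1.7]
opening: 0.05
gripper_force: 0.0
time_s: 13.18
tool_pos: [0.6932, -0.0884, 0.0962]
eef_rot: [0.078, 0.997, 0.0, 0.001]
wrist_force: [0.5, 0.5, 1.3]
opening: 0.0505
gripper_force: 0.2
time_s: 13.6
tool_pos: [0.678, -0.086, 0.0945]
eef_rot: [0.078, 0.997, -0.0, 0.0]
wrist_force: [0.3, -0.5, -0.5]
opening: 0.0504
gripper_force: 0.1
time_s: 14.02
tool_pos: [0.6658, -0.0841, 0.0944]
eef_rot: [0.078, 0.997, 0.0, -0.0]
wrist_force: [-0.2, -1.0, 0.2]
opening: 0.0502
gripper_force: 0.0
```

View pics/p5.png

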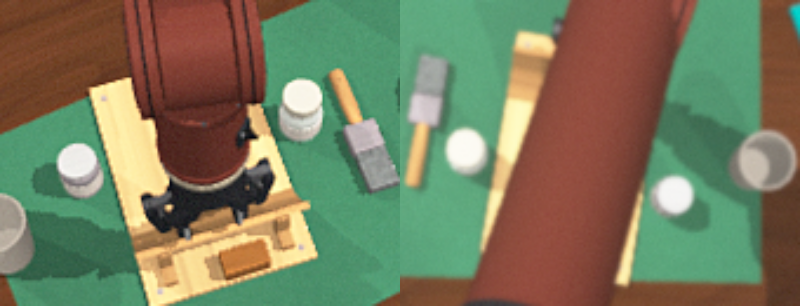

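The scene view shows the fingers behind the wall top at (185–240,225) and all neighbours in place. The panel is hidden by the gripper, so I use wrist depth to follow it.

```bash
cat > g.py <<'E'
from h import *
def g(n="wrist"):
  w=arm.get_image(n);p=pts(w);hs=cv2.cvtColor(w["pixels"],cv2.COLOR_RGB2HSV)
  ok=(hs[...,2]>80).ravel();p=p.reshape(-1,3);c,s=np.cos(-.156),np.sin(-.156)
  q=p[:,:2]-[.614,-.064];f=np.c_[q@[c,s],q@[-s,c],p[:,2]]
  for z in np.arange(.016,.14,.008):
    m=ok&(abs(f[:,2]-z)<.004)&(abs(f[:,1])<.065)&(f[:,0]>-.15)&(f[:,0]<.09)
    if m.sum()>10:print(round(z,3),m.sum(),np.percentile(f[m],[5,50,95],axis=0)[:,:2].round(3).tolist())
  t=arm.observe()['tool_pos'];d=t[:2]-[.614,-.064];print("tcp",d@[c,s],t[2])
g();
E
python3 g.py
```

```text
0.016 1104 [[-0.006, -0.054], [-0.004, 0.027], [0.016, 0.063]]
0.024 1144 [[-0.004, -0.054], [-0.002, 0.007], [0.024, 0.062]]
0.032 1138 [[-0.001, -0.056], [0.0, -0.001], [0.031, 0.062]]
0.04 1219 [[0.002, -0.056], [0.003, -0.003], [0.036, 0.062]]
0.048 1294 [[0.004, -0.056], [0.006, -0.006], [0.04, 0.061]]
0.056 1436 [[0.007, -0.056], [0.009, -0.007], [0.043, 0.061]]
0.064 1644 [[0.01, -0.056], [0.012, -0.006], [0.046, 0.06]]
0.072 1945 [[0.013, -0.056], [0.015, -0.005], [0.052, 0.062]]
0.08 1810 [[0.016, -0.057], [0.017, -0.014], [0.019, 0.034]]
0.088 2101 [[0.019, -0.057], [0.02, -0.013], [0.022, 0.033]]
0.096 2343 [[0.021, -0.057], [0.023, -0.011], [0.024, 0.033]]
0.104 2947 [[0.024, -0.057], [0.026, -0.012], [0.027, 0.032]]
0.112 3372 [[0.027, -0.057], [0.029, -0.011], [0.03, 0.033]]
0.12 5615 [[0.03, -0.057], [0.032, -0.012], [0.043, 0.033]]
0.128 4735 [[0.033, -0.057], [0.036, -0.013], [0.043, 0.032]]
0.136 267 [[0.043, -0.044], [0.044, 0.014], [0.047, 0.018]]
tcp 0.054935707488385395 0.09445922380542388
```

```bash
python3 -m handwheel '{"slide":[[0,0,0],[0,0,0]],"turn":[[0,0,0],[0,0,0]],"gripper":[105,105]}'; python3 g.py | sed -n '1,2p;8,20p'
```

```text
time_s: 14.33
tool_pos: [0.6665, -0.0841, 0.0944]
eef_rot: [0.078, 0.997, -0.0, -0.0]
wrist_force: [0.4, 0.2, 0.5]
opening: 0.0501
gripper_force: 0.1
0.016 1071 [[-0.006, -0.053], [-0.004, 0.031], [0.017, 0.063]]
0.024 1159 [[-0.004, -0.055], [-0.002, 0.005], [0.024, 0.062]]
0.072 1941 [[0.013, -0.056], [0.015, -0.005], [0.052, 0.062]]
0.08 1840 [[0.016, -0.057], [0.017, -0.014], [0.019, 0.034]]
0.088 2054 [[0.019, -0.057], [0.02, -0.013], [0.022, 0.033]]
0.096 2413 [[0.021, -0.057], [0.023, -0.011], [0.024, 0.033]]
0.104 2943 [[0.024, -0.057], [0.026, -0.012], [0.028, 0.032]]
0.112 3359 [[0.027, -0.057], [0.029, -0.011], [0.03, 0.033]]
0.12 5721 [[0.031, -0.057], [0.033, -0.013], [0.043, 0.033]]
0.128 4631 [[0.033, -0.057], [0.036, -0.012], [0.044, 0.032]]
0.136 264 [[0.043, -0.043], [0.044, -0.04], [0.047, 0.018]]
tcp 0.05499330601661317 0.09438908631577209
```

The panel stands still at about 70°, resting on the fingers, with its bottom at the foot. I push on.

```bash
python3 -m handwheel '{"slide":[[0.35,0,0],[0.35,0,0],[0.35,0,0],[0.35,0,0],[0.35,0,0]],"turn":[[0,0,0],[0,0,0],[0,0,0],[0,0,0],[0,0,0]],"gripper":[105,105,105,105,105]}'
python3 -m handwheel '{"slide":[[0.35,0,0],[0.35,0,0],[0.35,0,0],[0.35,0,0],[0,0,0]],"turn":[[0,0,0],[0,0,0],[0,0,0],[0,0,0],[0,0,0]],"gripper":[105,105,105,105,105]}'
python3 g.py
```

```text
time_s: 14.8
tool_pos: [0.6486, -0.0813, 0.0945]
eef_rot: [0.078, 0.997, 0.0, -0.0]
wrist_force: [0.5, -0.0, 0.2]
opening: 0.05
gripper_force: 0.0
time_s: 15.22
tool_pos: [0.6346, -0.0792, 0.0944]
eef_rot: [0.078, 0.997, 0.0, -0.0]
wrist_force: [-0.5, -0.4, 0.1]
opening: 0.05
gripper_force: 0.0
0.016 625 [[-0.043, -0.054], [-0.007, 0.016], [0.015, 0.064]]
0.024 424 [[-0.007, -0.056], [-0.007, -0.01], [-0.006, 0.036]]
0.032 612 [[-0.007, -0.055], [0.085, 0.005], [0.089, 0.031]]
0.04 169 [[-0.006, -0.061], [-0.006, -0.045], [0.085, 0.036]]
0.048 180 [[-0.006, -0.06], [-0.006, -0.047], [-0.006, 0.036]]
0.056 420 [[-0.006, -0.059], [-0.006, -0.0], [0.045, 0.053]]
0.064 2187 [[-0.006, -0.044], [0.046, -0.001], [0.048, 0.059]]
0.072 3362 [[-0.005, -0.043], [0.05, -0.005], [0.057, 0.06]]
0.08 1022 [[-0.005, -0.056], [-0.005, -0.014], [0.051, 0.034]]
0.088 1071 [[-0.005, -0.057], [-0.005, -0.015], [-0.004, 0.033]]
0.096 1233 [[-0.005, -0.057], [-0.005, -0.01], [-0.004, 0.033]]
0.104 1660 [[-0.005, -0.057], [-0.004, -0.012], [-0.004, 0.032]]
0.112 1913 [[-0.005, -0.056], [-0.004, -0.011], [-0.003, 0.032]]
0.12 2264 [[-0.004, -0.057], [-0.004, -0.012], [-0.003, 0.032]]
0.128 9240 [[-0.004, -0.057], [0.001, -0.012], [0.007, 0.033]]
0.136 267 [[0.011, -0.043], [0.012, 0.014], [0.015, 0.018]]
tcp 0.023121316363579267 0.09450970644298202
```

Near vertical (about 89°), bottom at −6 mm. A further 3 cm should topple it.

```bash
python3 -m handwheel '{"slide":[[0.35,0,0],[0.35,0,0],[0.35,0,0],[0.35,0,0],[0.35,0,0]],"turn":[[0,0,0],[0,0,0],[0,0,0],[0,0,0],[0,0,0]],"gripper":[105,105,105,105,105]}'
python3 -m handwheel '{"slide":[[0.35,0,0],[0.35,0,0],[0.35,0,0],[0,0,0],[0,0,0]],"turn":[[0,0,0],[0,0,0],[0,0,0],[0,0,0],[0,0,0]],"gripper":[105,105,105,105,105]}'
python3 g.py
```

```text
time_s: 15.68
tool_pos: [0.6175, -0.0765, 0.0944]
eef_rot: [0.078, 0.997, -0.0, -0.0]
wrist_force: [0.1, 0.7, 0.8]
opening: 0.0502
gripper_force: 0.0
time_s: 16.1
tool_pos: [0.6076, -0.0748, 0.0945]
eef_rot: [0.078, 0.997, 0.0, 0.0]
wrist_force: [-0.1, -0.0, 0.8]
opening: 0.0505
gripper_force: 0.0
0.016 19819 [[-0.131, -0.057], [-0.073, -0.01], [0.014, 0.037]]
0.024 16596 [[-0.131, -0.057], [-0.073, -0.011], [0.023, 0.036]]
0.032 1813 [[0.026, -0.045], [0.029, -0.005], [0.032, 0.06]]
0.04 1639 [[0.032, -0.044], [0.035, -0.007], [0.038, 0.061]]
0.048 1283 [[0.038, -0.044], [0.04, -0.01], [0.042, 0.06]]
0.056 1361 [[0.041, -0.045], [0.043, -0.012], [0.045, 0.021]]
0.064 1518 [[0.045, -0.046], [0.047, -0.013], [0.048, 0.021]]
0.072 2550 [[0.048, -0.048], [0.051, -0.013], [0.058, 0.022]]
0.08 88 [[0.05, -0.046], [0.051, -0.01], [0.053, 0.022]]
0.096 30 [[-0.011, -0.038], [-0.0, -0.038], [0.005, 0.012]]
0.104 153 [[-0.016, -0.044], [-0.016, 0.012], [-0.01, 0.019]]
0.112 207 [[-0.016, -0.044], [-0.016, 0.012], [-0.012, 0.019]]
0.12 239 [[-0.016, -0.044], [-0.016, 0.014], [-0.012, 0.019]]
0.128 279 [[-0.016, -0.044], [-0.016, 0.012], [-0.015, 0.019]]
0.136 258 [[-0.016, -0.044], [-0.015, -0.038], [-0.012, 0.018]]
tcp -0.004524927956527811 0.09453676299155557
```

It fell flat: top at z ≈ 0.020, centre at board (−13, −10) mm. Raise and take the last look.

```bash
python3 -m handwheel '{"slide":[[0,0,-3],[0,0,-3],[0,0,-3],[0,0,-3],[0,0,0]],"turn":[[0,0,0],[0,0,0],[0,0,0],[0,0,0],[0,0,0]],"gripper":[105,105,105,105,105]}'
python3 -m handwheel '{"slide":[[0,0,0],[0,0,0]],"turn":[[0,0,0],[0,0,0]],"gripper":[105,105]}'
python3 - <<'E'
from h import *
a=arm.get_image("scene");b=arm.get_image("wrist")
cv2.imwrite("pics/p6.png",np.hstack([cv2.resize(a["pixels"][150:320,200:420],(400,306)),cv2.resize(b["pixels"],(400,306))])[:,:,::-1])
E
```

```text
time_s: 16.57
tool_pos: [0.6104, -0.0758, 0.2207]
eef_rot: [0.078, 0.997, 0.0, 0.004]
wrist_force: [0.3, -0.1, 0.2]
opening: 0.0503
gripper_force: 0.0
time_s: 16.73
tool_pos: [0.6075, -0.0747, 0.2139]
eef_rot: [0.078, 0.997, 0.0, -0.0]
wrist_force: [0.1, -1.0, -0.6]
opening: 0.0503
gripper_force: 0.0
```

View pics/p6.png

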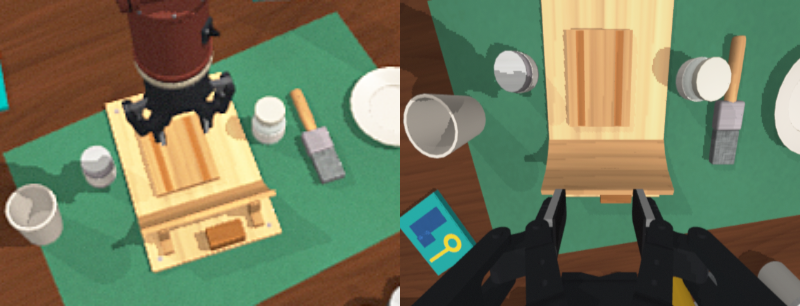

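The wrist view shows the panel flat at (600,78), bare striped wood up, in front of the slope and roughly centred. All bystanders are in place and the robot is clear.

```bash
python3 -c "from rig import arm;print(arm.hand_in())"
```

```text
the job is handed in; nothing more can be done
None
```

The panel is turned over and lies flat on the board, painted face down, about 13 mm in front of the board's centre and 10 mm to one side of its centreline. No bystander had visibly moved, and the job was handed in after about 17 s of robot time; the hand-in gave no verdict.

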